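# Charge the brush at the dosing pot and stand it in its tube

## Task

Take the blue-handled brush off its sloping rest, reach in slantwise under the clear guard and dip the brush tip into the steel pot, gently pressing the sprung brass plate inside a few millimetres down without driving it to its stop; how deep the plate lies differs every time. Then draw the brush out, lower it tip first to the bottom of the empty amber tube, let go and leave it standing there. Do not knock the guard, the pot, the other brush tube or the things lying about.

Things in the scene. Friction and masses are not known exactly. Their poses are not given: they have to be found in the camera images.
- brush: Loose stiff brush, 200 mm long, 60 g: rounded dark tip 10 mm thick, 27 mm long; steel ferrule 12 mm thick; blue handle 13 mm thick, round from 55 and square from 115 to 200 mm above the tip, flats along its x and y. Origin at the tip, z along the brush to the handle end. In the rest at first, handle leaning 34 degrees towards the rest's -x, upper 100 mm free..
- rest: Fixed white V-trough on a black foot (130 x 70 mm; 115 mm high). Origin on the table under the brush tip. The trough rises towards -x, leaning 34 degrees from vertical; it carries the lower 100 mm of the brush from its -x side and below, and is open towards +x and above.
- station: Fixed dosing station, white foot 200 x 130 x 8 mm (x -80 to +120). Origin on the table under the axis of its steel pot: open mouth of inner radius 38, outer 41 mm, rim 52 mm above the table, inner radius 35 at the bottom. A clear guard covers the pot, open towards -x; two black posts 14 mm thick, 173 mm high, at x +95, y +-52 mm carry it.
- plate (a joint): Sprung brass disc of radius 33 mm in the pot. Value in m: 0 = up, grows as pressed down, stop at 0.009; press it some 3 to 7 mm. The spring takes about 1 N to start and 0.4 N more per mm. When up, its top lies between 22 and 40 mm above the table, unknown and different each time.
- tube_free: Fixed empty amber glass tube upright on a 70 x 70 x 12 mm aluminium foot: outer radius 12.5 mm, inner radius 10 mm, mouth 105 mm above the table, inner bottom 13 mm above the table. Origin on the table under the tube's axis; a black bracket 62 mm high stands beside it at x +22 mm.
- tube_full: Fixed tube of the same make and size, with a red brush already standing in it (top 164 mm above the table). Origin as for the empty tube. Leave alone.
- cast: Loose plaster tooth cast, 62 x 60 x 33 mm, origin under its middle. Leave alone.
- jar: Loose white jar with blue cap, radius 30, height 60 mm, origin under its middle. Leave alone.
- bottle: Loose amber bottle, radius 30, height 150 mm, origin under its middle. Leave alone.
- bowl: Loose green mixing bowl, radius 60, height 60 mm, origin under its middle. Leave alone.
- spatula: Loose spatula lying flat, 190 mm long along its x, origin under its middle. Leave alone.
- ring: Loose black mounting ring, outer radius 32, height 18 mm, origin under its middle. Leave alone.
- guard_edge (a point): Middle of the clear guard's orange front edge, underside, 155 mm above the table at the station's x -55 mm. The guard is flat, 7 mm thick, reaches from here to x +110 mm and over y -60 to +60 mm. A brush leaning about 36 degrees, handle towards the station's -x, reaches the pot's middle under this edge.
- rest_seat (a point): Point on the rest's end stop where the brush tip stands at the start, 35 mm above the rest's origin.
There are look-alikes about, which are no part of the job. Leave any red look-alike of the station alone.

How it is judged:
By the outcome, as a careful person would: the job done as asked, in the order asked, and still so for the second after the job is handed in, with the robot touching nothing.
It also fails if it takes over 72 s, if anything falls off the work surface, if the arm or the gripper's body presses on something with over 40 N, if the wrist force passes 120 N, or if a joint passes its speed limit or range.

## Robot

A 6-joint arm with a two-finger parallel gripper is mounted at the origin on the work surface. World frame = base frame: x ahead of the robot, y to its left, z up, the work surface at z = 0. Lengths are in mm, angles in rad, forces in N, time in s.
With the tool pointing down it reaches from about 350 to 775 mm from the base axis. Payload 7.3 kg.
Tool frame: the origin (TCP) lies on the centre line of the jaws, within the pads' length; the fingertips stand 22 mm ahead of it and the grasp point (between the pads) lies 3 mm ahead of it; z points along the fingers, y is the direction in which the jaws open and shut (so a half turn about z gives the same grasp; the last joint's range is limited). The gripper opens to 92 mm and grips with 3 to 60 N. Pads are 19 mm wide; open, the fingers measure 130 mm over their backs; the gripper's body (75 mm by 190 mm) begins 47 mm behind the grasp point.
Start: joints at [-1.262, 0.342, 1.524, -0, 1.275, -0.146], TCP at [230.647, -471.641, 248.741] pointing down, gripper open.
Joint ranges: [-2.53, 2.53], [-0.77, 2.02], [0.04, 2.7], [-1, 4.14], [0.28, 2.66], [-3.11, 3.11]. Speed limits (rad/s): [2.57, 2.57, 3.14, 3.14, 3.14, 3.14].

## Interface

Orientations are given as [roll, pitch, yaw] about the fixed x, y, z axes, in that order (R = Rz(yaw) Ry(pitch) Rx(roll)).
In Python, from plant import get_obs, capture, bot, spot_in gives the robot as it stands.
- The arm moves only by the shell command python3 -m handwheel 'ROWS' [OPENING]. ROWS is JSON, a list of rows, each a list of 2 entries, a list of its own where there are three numbers: the shift along the world's x, y, z in mm, then the turn, a rotation vector about the world's x, y, z in rad. In form: [[[x, y, z], [wx, wy, wz]], ...]. A call has 1 to 12 rows; each row shifts and turns the commanded pose from where the row before left it; what a row does not reach is not made up. A row lasts 1/8 s, in which the tool goes at most 62.5 mm and 10.7 degrees, less where a joint would pass 70% of its speed; a pose out of reach is approached as far as the arm can. A call is refused whole if a number of a shift passes 62.5 or a number of a turn 0.188, either way. A call with a gripper value outside its range is refused whole. OPENING is the closure, from 0 (fully open) to 1 (shut), set as the call begins (- or left out, the last holds). The fingers move at their own pace and stop on an object; the grip force is fixed at half the most. Time passes only in rows, so rows that do not move let the fingers close. It gives the time, the measured TCP pose, the force and the opening at its end, in the units of the state.
- get_obs(): the state, without advancing time (a new reading comes with each control period).
- capture(name): name is "scene" or "side" or "wrist"; returns a dict with "img" (384x512x3 uint8, red, green, blue), "fx", "fy", "cx", "cy" (pixels), "cam_to_world" (4x4, takes a point from camera to world coordinates). Camera axes: x right, y up, looking along -z (the intrinsics and any distortion apply to the point x, -y, -z); pixel columns grow to the right and rows downward; lengths in mm; the calibration is good to about 2 mm. The wrist camera is an equidistant fisheye: a pixel r from the principal point sees the ray r / f radians off the axis. A picture is of the moment at which its call begins. There is no depth.
- bot.close_job(): hands the job in, once; it reports no verdict.
Trained networks look in the newest picture that a camera, given by its name, has taken for a name from the list of things; names that differ only in an ending like _2 or _b are one class to them, and where a whole thing is asked for, a point or a joint stands for the part that bears it (a point fixed in the world has none). Each returns a list of dicts, best first, with "score" (0 to 1); they miss things now and then, are a little off and sometimes report something else, mostly with a low value. They report only what shows in the picture. A call takes as long as a camera call. They do not tell look-alikes from the thing itself.
- spot_in(thing, camera): "xyz" ([x, y, z] in mm, in the coordinates of the camera as it stood for that picture, good to about 4 mm: the middle of the surface that is visible of it).
The state is a dict: "time": time; "joint_positions": joint angles; "dq": joint speeds; "tau": joint torques, N m; "tool_pos": TCP position; "tcp_rot": TCP orientation; "contact_force": force on the tool from outside, world axes, zero at the start; "moment": the same for the moment, N m; "grip_width": finger opening in mm.
Only numpy, scipy, OpenCV 4.12 (cv2) and the standard library are available. Lean on these libraries where they do the work, as an engineer would, in place of code of your own. Each camera call takes 0.05 s, during which the arm holds its last target. There are 200 camera calls.

## Working session

There is one attempt and no reset: what is moved stays moved. The work goes in short steps, Python scripts to look and compute and a shell command to move; the robot and the scene stay as the last step left them, time stands still between calls to the robot, and variables do not carry over. Pictures are saved under pics/ and viewed, about 8 in all and at most 12, crops included, and the job is handed in when it is done.

```bash
ls; mkdir -p pics
cat > h.py <<'E'
import numpy as np, cv2
from plant import get_obs, capture, bot, spot_in
def tow(c,p):
    return (np.array(c["cam_to_world"])@np.r_[p,1])[:3]
def ray(c,u,v,fish=False):
    T=np.array(c["cam_to_world"]); a=(u-c["cx"])/c["fx"]; b=(v-c["cy"])/c["fy"]
    if fish:
        r=np.hypot(a,b); s=np.sin(r)/max(r,1e-9); d=np.array([a*s,-b*s,-np.cos(r)])
    else: d=np.array([a,-b,-1.])
    d=T[:3,:3]@d; return T[:3,3],d/np.linalg.norm(d)
def atz(c,u,v,z,fish=False):
    o,d=ray(c,u,v,fish); return o+d*(z-o[2])/d[2]
def proj(c,p,fish=False):
    q=np.linalg.inv(np.array(c["cam_to_world"]))@np.r_[p,1]; x,y,z=q[0],-q[1],-q[2]
    if fish:
        r=np.hypot(x,y); t=np.arctan2(r,z); return c["cx"]+c["fx"]*t*x/r, c["cy"]+c["fy"]*t*y/r
    return c["cx"]+c["fx"]*x/z, c["cy"]+c["fy"]*y/z
def tri(c1,p1,c2,p2,f1=False,f2=False):
    o1,d1=ray(c1,*p1,f1); o2,d2=ray(c2,*p2,f2)
    A=np.stack([d1,-d2],1); s=np.linalg.lstsq(A,o2-o1,rcond=None)[0]
    a,b=o1+s[0]*d1,o2+s[1]*d2; return (a+b)/2, np.linalg.norm(a-b)
E
python3 - <<'E'
from h import *
import pickle
for n in ["scene","side"]:
    c=capture(n); pickle.dump(c,open(n+".pkl","wb"))
    cv2.imwrite(f"pics/{n}0.png",cv2.resize(c["img"][:,:,::-1],(768,576)))
    print(n,{k:c[k] for k in c if k not in("img",)})
    for t in ["brush","rest","station","plate","tube_free","tube_full","guard_edge","bottle","bowl","jar"]:
        for d in spot_in(t,n)[:3]:
            print(t,round(d["score"],2),np.round(tow(c,d["xyz"])),np.round(proj(c,tow(c,d["xyz"]))))
print(get_obs())
E
```

```text
pics
scene {'fx': 371.6452348196117, 'fy': 371.6452348196117, 'cx': 250.55768085865623, 'cy': 189.27590771745875, 'cam_to_world': array([[-4.66610186e-01, -5.63356265e-01,  6.81839170e-01,
         1.21719823e+03],
       [ 8.84394381e-01, -3.06791021e-01,  3.51746853e-01,
         3.81280983e+02],
       [ 1.10233417e-02,  7.67143395e-01,  6.41380930e-01,
         8.28125780e+02],
       [ 0.00000000e+00,  0.00000000e+00,  0.00000000e+00,
         1.00000000e+00]])}
brush 0.72 [ 543. -175.  136.] [188. 183.]
rest 0.87 [ 581. -177.   10.] [184. 221.]
rest 0.21 [ 585. -329.   12.] [145. 205.]
station 0.91 [725.  34. 157.] [215. 244.]
station 0.88 [233. 334.  76.] [381. 192.]
station 0.61 [ 263. -329.   66.] [199. 144.]
plate 0.48 [670.  38.  31.] [229. 262.]
tube_free 0.85 [ 587. -331.   14.] [144. 205.]
tube_full 0.8 [573. 285.  11.] [327. 277.]
guard_edge 0.95 [726.  41. 155.] [217. 246.]
guard_edge 0.85 [234. 336.  76.] [381. 192.]
guard_edge 0.73 [ 257. -331.   74.] [200. 141.]
bottle 0.49 [ 543. -171.  134.] [189. 184.]
bottle 0.49 [723.  35. 158.] [216. 243.]
bottle 0.31 [369. 1
[... 1224 characters left out ...]
[ 704. -139.   23.] [198. 191.]
{'time': 1.1, 'joint_positions': array([-1.26202056e+00,  3.41966615e-01,  1.52412858e+00,  1.87917322e-05,
        1.27538226e+00, -1.46002806e-01]), 'dq': array([-0.00014126,  0.00244859,  0.00192457,  0.00161043, -0.0002886 ,
        0.00079218]), 'tau': array([ 5.89095434e-04, -4.31136346e+01, -2.44482243e+01,  7.19241193e-02,
        4.83925897e-02, -2.82481614e-05]), 'tool_pos': array([ 230.63964832, -471.63556732,  248.74785455]), 'tcp_rot': array([ 3.14147607e+00, -1.02776309e-06,  4.54773107e-01]), 'contact_force': array([-0.86698741,  0.59500896, -0.42116398]), 'moment': array([-0.02527248, -0.02477436, -0.0373039 ]), 'grip_width': 92.13983237268431}
```

View pics/scene0.png

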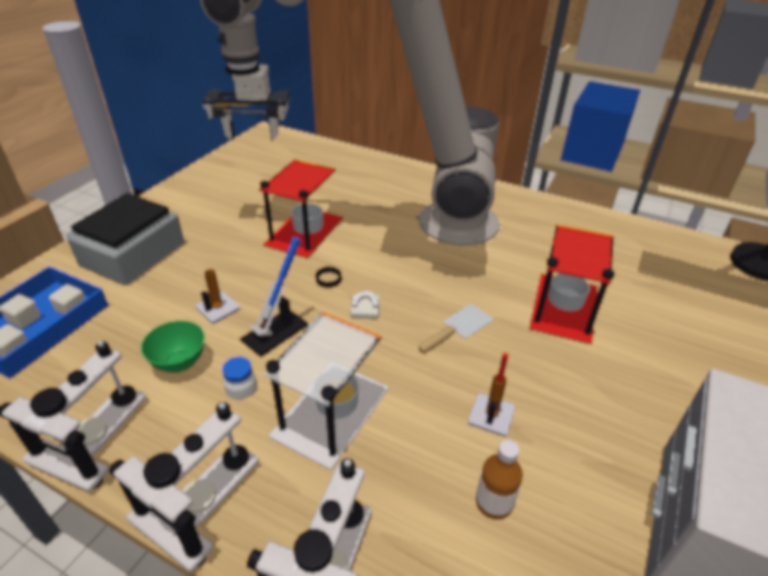

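View pics/side0.png

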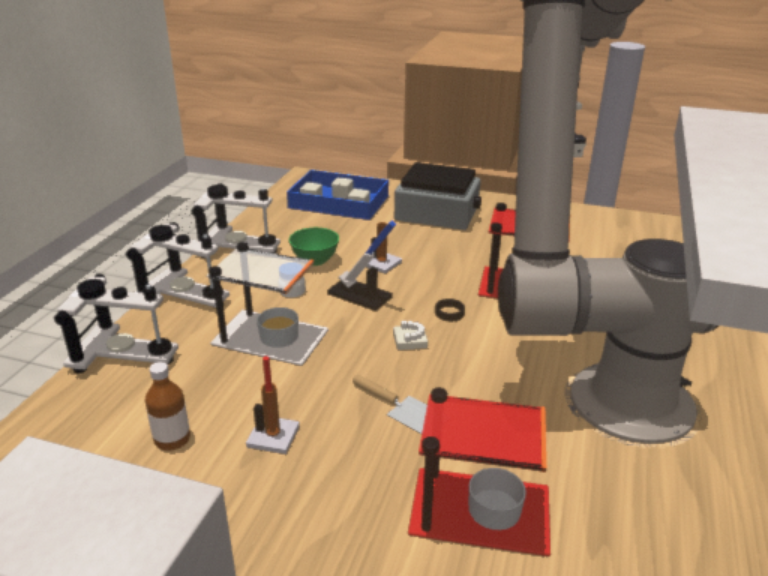

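Scene picture (768 px): the white station with its clear guard is at (330,390). The two red look-alikes are at (300,215) and (575,290). The brush on its rest is at (280,290), the empty tube at (215,290), and the full tube with the red brush at (497,390). The side view agrees. I'll enlarge next.

Run:
```python
from h import *
import pickle
s=pickle.load(open("scene.pkl","rb"));d=pickle.load(open("side.pkl","rb"))
# scene crop cols120-270 rows150-315 ; side crop cols135-285 rows140-250
a=cv2.resize(s["img"][150:315,122:262,::-1],None,fx=3.6,fy=3.6,interpolation=cv2.INTER_CUBIC)
b=cv2.resize(d["img"][140:245,135:215,::-1],None,fx=3.6,fy=3.6,interpolation=cv2.INTER_CUBIC)
b2=cv2.resize(d["img"][140:200,210:290,::-1],None,fx=3.6,fy=3.6,interpolation=cv2.INTER_CUBIC)
o=np.zeros((600,800,3),np.uint8); o[:594,:504]=a[:594,:504]; o[:378,508:796]=b; o[382:598,508:796]=b2
cv2.imwrite("pics/crop1.png",o)
```

```text
(no output)
```

View pics/crop1.png

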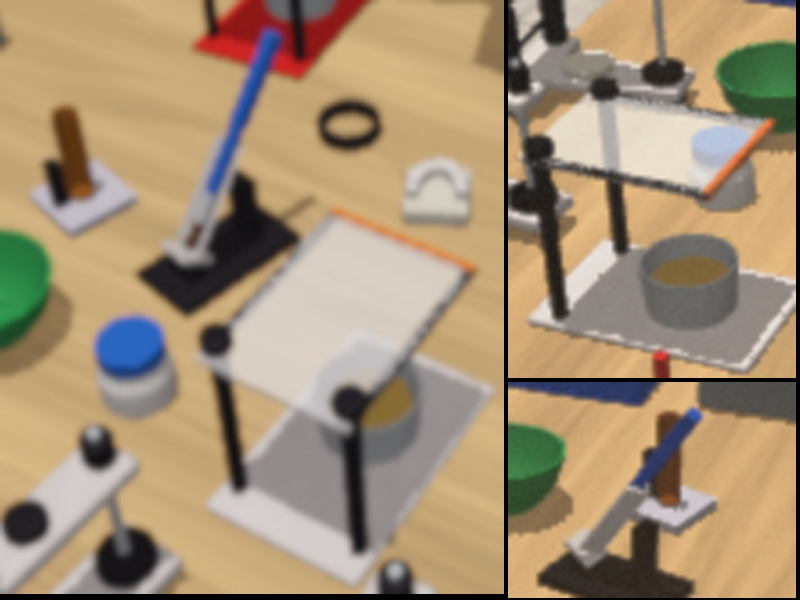

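```bash
cat > fit.py <<'E'
from h import *
import pickle
from scipy.optimize import least_squares
s=pickle.load(open("scene.pkl","rb"));d=pickle.load(open("side.pkl","rb"))
S=lambda u,v:(s,(122+u/3.6-.4,150+v/3.6-.4)); D=lambda u,v:(d,(135+(u-508)/3.6-.4,140+v/3.6-.4)); E=lambda u,v:(d,(210+(u-508)/3.6-.4,140+(v-382)/3.6-.4))
def fit(obs,x0):
    def f(q):
        c,si=np.cos(q[2]),np.sin(q[2]); r=[]
        for P,(cam,uv) in obs:
            w=[q[0]+c*P[0]-si*P[1],q[1]+si*P[0]+c*P[1],P[2]]
            r+=list(np.array(proj(cam,w))-uv)
        return np.array(r)
    o=least_squares(f,x0,loss='soft_l1'); return o.x,f(o.x).reshape(-1,2).round(1)
st=[((-55,-60,159),S(333,212)),((-55,60,159),S(474,269)),((-80,65,8),S(492,390)),((120,65,8),S(357,585)),((120,-65,8),S(209,503)),
((95,-52,8),S(239,490)),((95,52,8),S(360,553)),((-55,-60,159),D(774,122)),((-55,60,159),D(706,193)),((120,65,8),D(530,322)),((-80,65,8),D(745,368)),((95,52,8),D(558,317)),((95,-52,8),D(620,252)),((0,0,52),D(690,258))]
x,r=fit(st,[680,30,0.]); print("station",x.round(3),np.degrees(x[2]).round(1)); print(r.tolist())
A,e=tri(*S(271,36),*E(695,415));print("brush top",A.round(1),e)
B,e=tri(*S(212,190),*E(640,485));print("brush blue low",B.round(1),e,np.linalg.norm(A-B)); dd=(A-B)/np.linalg.norm(A-B); print(dd, "tip",A-200*dd)
rf=[((0,0,105),S(65,111)),((0,0,105),E(668,416))]
for g in (1.,):
    A,e=tri(*S(65,111),*E(668,416));print("tube mouth",A.round(1),e)
print([atz(s,*S(*p)[1],12).round(0) for p in [(30,195),(72,235),(135,198),(92,160)]])
print("bracket",atz(s,*S(50,163)[1],62).round(0))
print("restfoot",[atz(s,*S(*p)[1],10).round(0) for p in [(138,275),(186,313),(300,240)]])
E
python3 fit.py
```

```text
station [ 6.76183e+02  2.48640e+01 -2.20000e-02] -1.2
[[0.2, -0.5], [0.9, -0.3], [0.7, -1.0], [0.0, -0.0], [-1.2, 0.7], [0.3, -0.7], [0.2, -1.1], [-0.5, -0.1], [0.4, 0.4], [-1.9, -1.5], [0.0, -0.5], [0.0, -0.9], [-0.5, -0.9], [-1.0, 0.0]]
brush top [ 498.8 -167.9  194.9] 0.8769132215741274
brush blue low [ 566.4 -197.7   86.6] 31.46405562261146 131.06339920184453
[-0.51571988  0.22727772  0.82606165] tip [ 601.9357894  -213.34867009   29.64387696]
tube mouth [ 575.7 -337.3  104.7] 1.2879037217949578
[array([ 602., -377.,   12.]), array([ 625., -309.,   12.]), array([ 560., -291.,   12.]), array([ 538., -359.,   12.])]
bracket [ 600. -344.   62.]
restfoot [array([ 635., -229.,   10.]), array([ 651., -167.,   10.]), array([ 534., -132.,   10.])]
```

```bash
python3 -m handwheel '[[[10,20,8],[0,0,-0.1]],[[18,28,4],[0,0,-0.127]],[[18,28,4],[0,0,-0.127]],[[18,28,4],[0,0,-0.127]],[[18,28,4],[0,0,-0.127]],[[18,28,4],[0,0,-0.127]],[[18,28,4],[-0.027,-0.095,0]],[[18,28,4],[-0.027,-0.095,0]],[[18,28,4],[-0.027,-0.095,0]],[[18,28,0],[-0.027,-0.095,0]],[[18,28,0],[-0.027,-0.095,0]],[[19,21,0],[-0.027,-0.095,0]]]' 0
cat > wl.py <<'E'
from h import *
import sys,pickle
n=sys.argv[1]; c=capture("wrist"); pickle.dump(c,open(n+".pkl","wb"))
o=get_obs(); print(o["time"],o["tool_pos"].round(1),o["tcp_rot"].round(3),o["joint_positions"].round(2),c["fx"],c["cx"],c["cy"])
cv2.imwrite(f"pics/{n}.png",cv2.resize(c["img"][:,:,::-1],(768,576),interpolation=cv2.INTER_CUBIC))
for t in sys.argv[2:]:
    for d in spot_in(t,"wrist")[:2]:
        w=tow(c,d["xyz"]); print(t,round(d["score"],2),w.round(),np.round(proj(c,w,True)))
E
python3 wl.py w1 brush tube_free station
```

```text
time: 2.6
tool_pos: [439.9, -149.6, 289.2]
tcp_rot: [-3.14, -0.596, -0.281]
contact_force: [1.2, -0.3, 0.1]
grip_width: 91.8
2.65 [ 439.6 -147.4  287.9] [-3.137 -0.597 -0.281] [-0.61 -0.08  2.07  0.33  0.61  1.02] 297.3186396354542 258.0982025215357 193.56303252841846
brush 0.93 [ 515. -166.  187.] [253. 187.]
brush 0.38 [679.  27.  36.] [115. 158.]
station 0.92 [681.  11. 165.] [ 86. 112.]
station 0.57 [ 210. -392.  160.] [502. 376.]
```

View pics/w1.png

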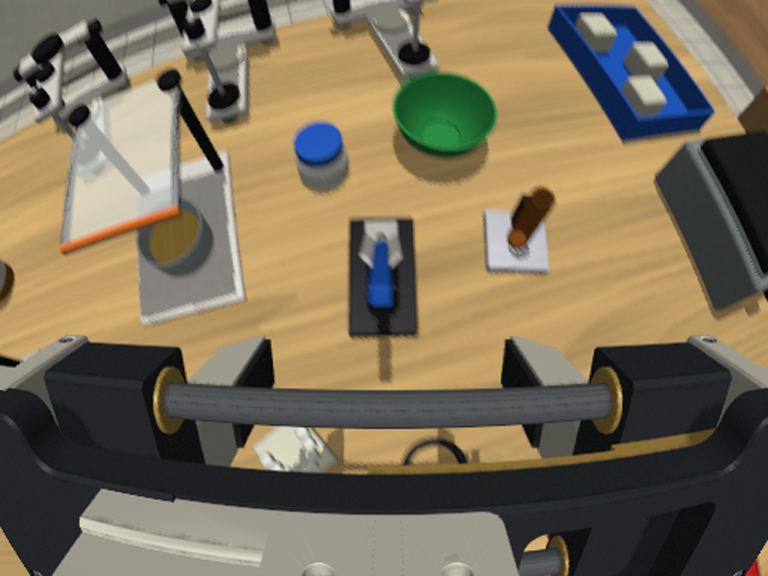

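Wrist view: the brush end face is at about (380,296) and its trough points straight up the image. The tube mouth is at (541,198) and its base at (517,242). The pot with its brass plate is at (173,237), under the orange edge from (62,248) to (180,210).

```bash
cat > t1.py <<'E'
from fit import *
w=pickle.load(open("w1.pkl","rb"))
P=lambda u,v:(w,(u/1.5-.2,v/1.5-.2))
for nm,a,b,c in [("top",P(380,296),S(271,36),E(695,415)),("mouth",P(541,198),S(65,111),E(668,416))]:
    for q in (b,c):
        X,e=tri(*a,*q,True); print(nm,X.round(1),round(e,1))
for z in (195,198,201): print("top@z",atz(*P(380,296),z,True).round(1))
print("mouth@105",atz(*P(541,198),105,True).round(1))
for z in (30,40): print("tip@",z,atz(*P(381,236),z,True).round(1))
print("restfoot",[atz(*P(*p),10,True).round(0) for p in [(350,220),(412,219),(416,334),(349,335)]])
print("tubefoot",[atz(*P(*p),12,True).round(0) for p in [(486,210),(547,210),(548,271),(487,270)]])
fe=[atz(*P(*p),158,True).round(0) for p in [(62,250),(180,212)]]; print("guardedge",fe)
print("stationfoot",[atz(*P(*p),8,True).round(0) for p in [(227,153),(244,300),(143,322)]])
print("T",np.array(w["cam_to_world"])[:3,3].round(1))
E
python3 t1.py | grep -v '^\[\['
```

```text
station [ 6.76183e+02  2.48640e+01 -2.20000e-02] -1.2
brush top [ 498.8 -167.9  194.9] 0.8769132215741274
brush blue low [ 566.4 -197.7   86.6] 31.46405562261146 131.06339920184453
[-0.51571988  0.22727772  0.82606165] tip [ 601.9357894  -213.34867009   29.64387696]
tube mouth [ 575.7 -337.3  104.7] 1.2879037217949578
[array([ 602., -377.,   12.]), array([ 625., -309.,   12.]), array([ 560., -291.,   12.]), array([ 538., -359.,   12.])]
bracket [ 600. -344.   62.]
restfoot [array([ 635., -229.,   10.]), array([ 651., -167.,   10.]), array([ 534., -132.,   10.])]
top [ 502.4 -163.8  197.8] 1.9
top [ 499.4 -163.2  198.2] 4.6
mouth [ 578.5 -333.7  108.4] 1.2
mouth [ 576.9 -334.   106.3] 4.1Traceback (most recent call last):
  File "t1.py", line 7, in <module>
    for z in (195,198,201): print("top@z",atz(*P(380,296),z,True).round(1))
                                          ~~~^^^^^^^^^^^^^^^^^^^^
  File "h.py", line 12, in atz
    o,d=ray(c,u,v,fish); return o+d*(z-o[2])/d[2]
        ~~~^^^^^^^^^^^^
  File "h.py", line 6, in ray
    T=np.array(c["cam_to_world"]); a=(u-c["cx"])/c["fx"]; b=(v-c["cy"])/c["fy"]
                                      ~^~~~~~~~
TypeError: unsupported operand type(s) for -: 'tuple' and 'float'
```

```bash
sed -i 's/atz(\*P(\([^)]*\)),/atz(w,*P(\1)[1],/g' t1.py; python3 t1.py | grep -v '^\[\[' | tail -9
```

```text
top@z [ 500.9 -162.7  201. ]
mouth@105 [ 579.7 -334.9  105. ]
tip@ 30 [ 615.  -192.8   30. ]
tip@ 40 [ 610.4 -191.6   40. ]
restfoot [array([ 652., -168.,   10.]), array([ 635., -233.,   10.]), array([ 511., -199.,   10.]), array([ 529., -135.,   10.])]
tubefoot [array([ 623., -316.,   12.]), array([ 605., -387.,   12.]), array([ 536., -357.,   12.]), array([ 555., -291.,   12.])]
guardedge [array([629.,  88., 158.]), array([624., -33., 158.])]
stationfoot [array([793., -42.,   8.]), array([595., -36.,   8.]), array([604.,  88.,   8.])]
T [ 426.5 -146.2  443.6]
```

```bash
python3 -m handwheel '[[[9,-1.6,-12.6],[0,0,0.016]],[[9,-1.6,-12.6],[0,0,0]],[[9,-1.6,-12.6],[0,0,0]],[[9,-1.6,-12.6],[0,0,0]],[[9,-1.6,-12.6],[0,0,0]],[[0,0,0],[0,0,0]],[[0,0,0],[0,0,0]]]'
python3 wl.py w2 brush
```

```text
time: 3.68
tool_pos: [484.7, -159.3, 226.2]
tcp_rot: [-3.14, -0.593, -0.265]
contact_force: [-0.4, -0.4, -1.5]
grip_width: 91.6
3.725 [ 484.7 -159.2  226.4] [-3.14  -0.593 -0.265] [-0.57  0.1   2.08  0.42  0.43  0.93] 297.3186396354542 258.0982025215357 193.56303252841846
brush 0.81 [ 515. -167.  181.] [258. 222.]
```

View pics/w2.png

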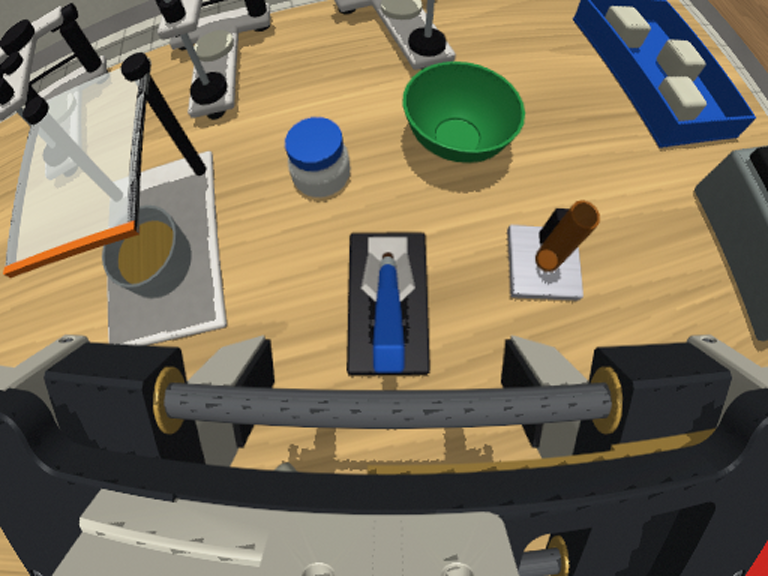

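Joint 5 is near its lower limit, and the brush is centred between the jaws at (388,358). I'll make the tool 20° more upright, since the flats allow any turn about the jaw axis, and then slide in along the brush.

```bash
python3 -m handwheel '[[[0,0,0],[0.046,0.169,0]],[[0,0,0],[0.046,0.169,0]],[[7.4,-2,-11.2],[0,0,0]],[[7.4,-2,-11.2],[0,0,0]],[[7.4,-2,-11.2],[0,0,0]],[[7.4,-2,-11.2],[0,0,0]],[[7.6,-1.8,-11.3],[0,0,0]],[[0,0,0],[0,0,0]],[[0,0,0],[0,0,0]]]'
python3 - <<'E'
from h import *
o=get_obs();print(o["joint_positions"].round(2),o["tool_pos"],o["tcp_rot"])
E
```

```text
time: 4.9
tool_pos: [521.9, -168.4, 169.8]
tcp_rot: [-3.139, -0.243, -0.265]
contact_force: [0.2, 0.6, 0.5]
grip_width: 91.7
[-0.48  0.35  1.78  0.08  0.78  1.31] [ 521.91858719 -168.42025627  169.76607229] [-3.13916253 -0.24250655 -0.26488229]
```

```bash
python3 -m handwheel '[[[0,0,0],[0,0,0]],[[0,0,0],[0,0,0]],[[0,0,0],[0,0,0]],[[0,0,0],[0,0,0]],[[0,0,0],[0,0,0]],[[0,0,0],[0,0,0]],[[0,0,0],[0,0,0]],[[0,0,0],[0,0,0]]]' 1
```

```text
time: 5.9
tool_pos: [521.8, -168.4, 169.6]
tcp_rot: [-3.139, -0.242, -0.265]
contact_force: [-0.8, -0.4, 0.6]
grip_width: 16.7
```

```bash
python3 -m handwheel '[[[0,0,0],[0,0,0]],[[0,0,0],[0,0,0]],[[0,0,0],[0,0,0]],[[0,0,0],[0,0,0]]]' 1
python3 -m handwheel '[[[2,-0.5,2.4],[0,0,0]],[[4,-1,5],[0,0,0]],[[6,-1.5,8],[0,0,0]],[[6,-1.5,10],[0,0,0]],[[4,-1,20],[0,0,0]],[[0,0,30],[0,0,0]],[[0,0,30],[0,0,0]],[[0,0,20],[0,0,0]],[[0,0,0],[0,0,0]],[[0,0,0],[0,0,0]]]'
python3 wl.py w3 brush
```

```text
time: 6.4
tool_pos: [522.0, -168.6, 169.8]
tcp_rot: [-3.139, -0.243, -0.265]
contact_force: [1.0, -2.1, 1.0]
grip_width: 12.9
time: 7.65
tool_pos: [543.6, -173.8, 294.2]
tcp_rot: [-3.139, -0.241, -0.265]
contact_force: [-1.4, -0.5, -1.6]
grip_width: 13.0
7.7 [ 543.5 -173.7  293.8] [-3.139 -0.24  -0.265] [-0.47  0.27  1.53  0.06  1.11  1.35] 297.3186396354542 258.0982025215357 193.56303252841846
brush 0.59 [ 555. -179.  278.] [262. 232.]
```

Run:
```python
from h import *
import pickle
g=get_obs()["tool_pos"]; out=[]
for n in("scene","side"):
    c=capture(n); pickle.dump(c,open(n+"1.pkl","wb")); u,v=map(int,proj(c,g+[30,0,-90])); print(n,u,v)
    out.append(cv2.resize(c["img"][v-60:v+60,u-40:u+40,::-1],None,fx=4.9,fy=4.9,interpolation=cv2.INTER_CUBIC))
cv2.imwrite("pics/held.png",np.hstack(out))
```

```text
scene 179 169
side 238 142
```

View pics/held.png

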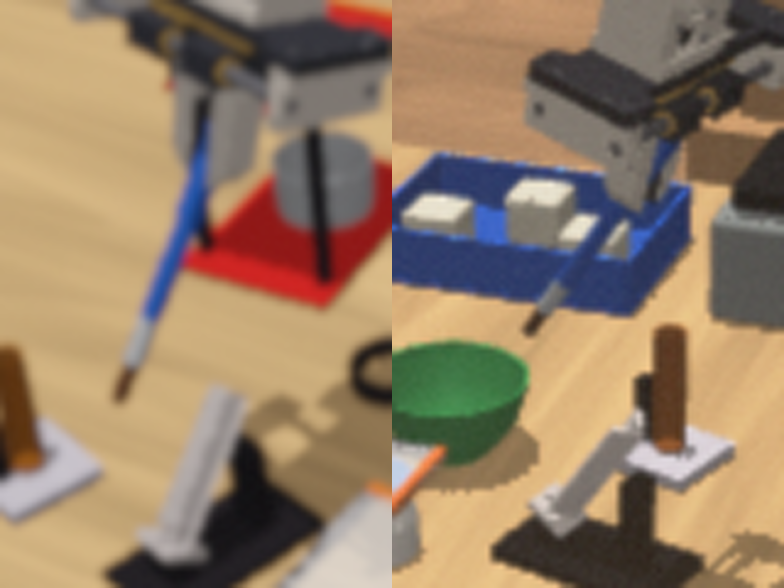

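The brush is held and clear of the rest. Its tip shows at (120,398) in the left crop and (530,330) in the right. I'll triangulate it.

Run:
```python
from h import *
import pickle
from scipy.spatial.transform import Rotation as R
s=pickle.load(open("scene1.pkl","rb"));d=pickle.load(open("side1.pkl","rb"))
X,e=tri(s,(139+120/4.9-.4,109+398/4.9-.4),d,(198+(530-392)/4.9-.4,82+330/4.9-.4)); print("tip",X.round(1),e)
o=get_obs(); M=R.from_euler("xyz",o["tcp_rot"]).as_matrix(); G=o["tool_pos"]+3*M[:,2]
a=(G-X); print("len",np.linalg.norm(a), a/np.linalg.norm(a)); t=M.T@(-a); print("tip in tool",t.round(1), "tilt in xz",np.degrees(np.arctan2(t[0],t[2])),"y",np.degrees(np.arctan2(t[1],t[2])))
b=np.array([-.54,.146,.829]); print("expected tip",(G-160*b).round(1))
```

```text
tip [ 626.4 -197.4  161. ] 0.30093882749310813
len 155.61560963390926 [-0.52773275  0.15057467  0.83595779]
tip in tool [ 51.9   1.5 146.7] tilt in xz 19.502496131557102 y 0.589596791801415
expected tip [ 630.7 -197.3  158.5]
```

```bash
python3 -m handwheel '[[[-8,12,0],[0,0,0.03]],[[-10,22,-2],[0,0,0.03]],[[-10,25,-2],[0,0,0.03]],[[-10,28,-2],[0,0,0.03]],[[-10,28,-2],[0,0,0.03]],[[-0.9,28,-2],[0,0,0.03]],[[0,28,-2],[0,0,0.03]],[[0,20,0],[0,0,0.03]],[[0,12.7,0],[0,-0.04,0]],[[0,0,0],[0,0,0]],[[0,0,0],[0,0,0]]]'
python3 - <<'E'
from h import *
import pickle
out=[]
o=get_obs();print(o["joint_positions"].round(2),o["tool_pos"],o["tcp_rot"],o["contact_force"])
for n in("scene","side"):
    c=capture(n); pickle.dump(c,open(n+"2.pkl","wb")); u,v=map(int,proj(c,[620,27,110])); print(n,u,v)
    out.append(cv2.resize(c["img"][v-60:v+60,u-40:u+40,::-1],None,fx=4.9,fy=4.9,interpolation=cv2.INTER_CUBIC))
cv2.imwrite("pics/pre.png",np.hstack(out))
E
```

```text
time: 9.22
tool_pos: [494.7, 29.6, 283.1]
tcp_rot: [-3.138, -0.282, -0.025]
contact_force: [0.9, 0.3, -0.8]
grip_width: 12.6
[-0.11  0.12  1.76  0.03  0.99  1.47] [494.68515199  29.64615246 283.12116164] [-3.13836201 -0.28177009 -0.02465595] [ 0.92354245  0.32841565 -0.82746318]
scene 234 228
side 200 198
```

View pics/pre.png

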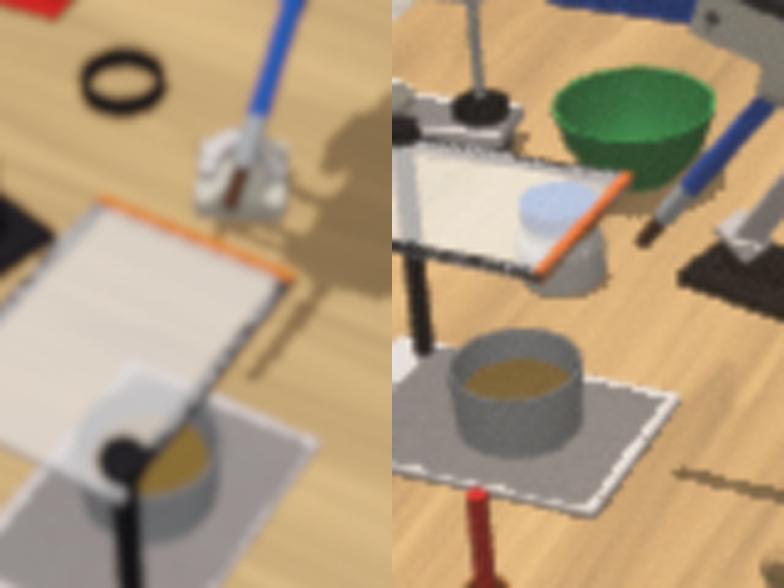

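The tip is at (233,203) on the left and (645,240) on the right, just outside and below the orange edge. The pot rim centre is at (516,370) on the right, and the brass plate's far edge is at about (520,361).

Run:
```python
from h import *
import pickle
s=pickle.load(open("scene2.pkl","rb"));d=pickle.load(open("side2.pkl","rb"))
S=lambda u,v:(s,(194+u/4.9-.4,168+v/4.9-.4)); D=lambda u,v:(d,(160+(u-392)/4.9-.4,138+v/4.9-.4))
for n,a,b in [("tip",(233,203),(645,240)),("edge-",(103,203),(628,178)),("edge+",(292,280),(540,272))]:
    X,e=tri(*S(*a),*D(*b)); print(n,X.round(1),round(e,1))
print("rim ctr",atz(*[D(516,370)[0],*D(516,370)[1]],52).round(1))
c=np.array([676.5,25.5]); o=np.array(d["cam_to_world"])[:3,3]; u=(c-o[:2]);u/=np.linalg.norm(u)
for z in (20,25,30,35,40,52):
    for r in ((33,) if z<52 else (-41,-38,38,41)):
        p=proj(d,[*(c+r*u),z]); print(z,r,np.round([(p[0]+.4-160)*4.9+392,(p[1]+.4-138)*4.9]))
```

```text
tip [585.   27.6 154.8] 1.2
edge- [620.5 -32.9 157. ] 1.3
edge+ [624.5  84.1 158.3] 1.6
rim ctr [670.1  33.   52. ]
20 33 [513. 376.]
25 33 [512. 369.]
30 33 [512. 362.]
35 33 [511. 355.]
40 33 [510. 349.]
52 -41 [515. 400.]
52 -38 [514. 397.]
52 38 [509. 328.]
52 41 [509. 325.]
```

```bash
python3 -m handwheel '[[[5,-0.1,-7],[0,0,0]],[[10,-0.3,-14],[0,0,0]],[[11,-0.3,-15],[0,0,0]],[[11,-0.3,-15],[0,0,0]],[[11,-0.3,-15],[0,0,0]],[[11,-0.3,-15],[0,0,0]],[[8,-0.2,-11],[0,0,0]],[[3.6,0,-5],[0,0,0]],[[0,0,0],[0,0,0]],[[0,0,0],[0,0,0]]]'
cat > f.py <<'E'
from h import *
import sys
F=[];P=[];M=[]
for i in range(int(sys.argv[1])):
    capture("side"); o=get_obs(); F.append(o["contact_force"]);P.append(o["tool_pos"]);M.append(o["moment"])
print(round(o["time"],2),"F",np.mean(F,0).round(2),"sd",np.std(F,0).round(2),"M",np.mean(M,0).round(3),"P",np.mean(P,0).round(2))
E
python3 f.py 10
```

```text
time: 10.58
tool_pos: [565.6, 28.0, 186.6]
tcp_rot: [-3.138, -0.283, -0.025]
contact_force: [0.0, -0.4, 0.2]
grip_width: 12.9
11.07 F [ 0.03  0.01 -0.39] sd [0.69 0.46 0.43] M [0.018 0.236 0.   ] P [565.57  27.97 186.42]
```

```bash
python3 -m handwheel '[[[4,0,-5.5],[0,0,0]],[[4,0,-5.5],[0,0,0]],[[2,0,-3],[0,0,0]],[[0,0,0],[0,0,0]],[[0,0,0],[0,0,0]]]'
python3 f.py 8
python3 - <<'E'
from h import *
out=[]
for n in("scene","side"):
    c=capture(n); u,v=map(int,proj(c,[665,27,60]))
    out.append(cv2.resize(c["img"][v-50:v+40,u-32:u+32,::-1],None,fx=6.2,fy=6.2,interpolation=cv2.INTER_CUBIC))
cv2.imwrite("pics/dip.png",np.hstack(out))
E
```

```text
time: 11.7
tool_pos: [575.5, 28.0, 172.0]
tcp_rot: [-3.138, -0.282, -0.025]
contact_force: [-0.8, -0.2, -0.5]
grip_width: 12.9
12.1 F [-0.06  0.19 -0.71] sd [0.42 0.56 0.52] M [ 0.037  0.233 -0.019] P [575.55  27.96 172.18]
```

View pics/dip.png

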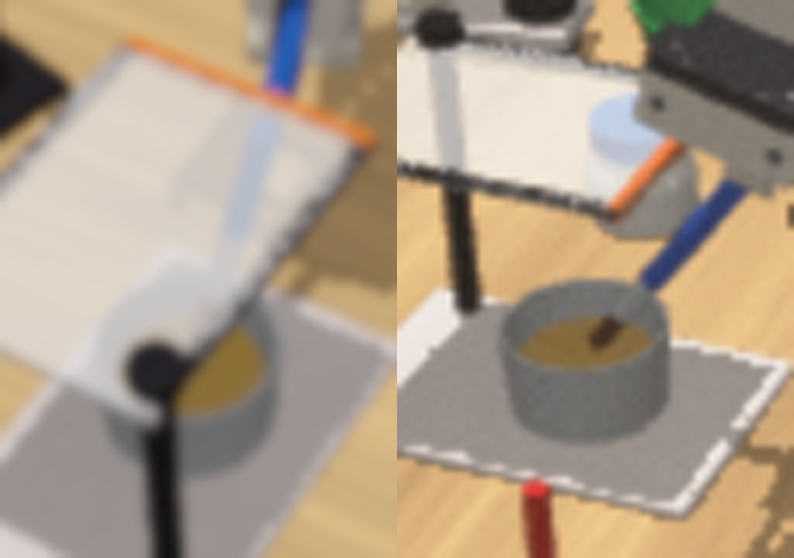

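The tip is inside the pot over the plate and clear of the rim at (605,330). The guard is clear. I'll feel downward now.

```bash
python3 -m handwheel '[[[3,0,-3],[0,0,0]],[[2,0,-3],[0,0,0]],[[0,0,0],[0,0,0]],[[0,0,0],[0,0,0]]]'; python3 f.py 8;  python3 -m handwheel '[[[0,0,-1],[0,0,0]],[[0,0,-1],[0,0,0]],[[0,0,0],[0,0,0]],[[0,0,0],[0,0,0]]]';python3 f.py 8;python3 -m handwheel '[[[0,0,-1],[0,0,0]],[[0,0,-1],[0,0,0]],[[0,0,0],[0,0,0]],[[0,0,0],[0,0,0]]]';python3 f.py 8
```

```text
time: 12.7
tool_pos: [580.5, 28.0, 165.9]
tcp_rot: [-3.138, -0.282, -0.025]
contact_force: [-0.7, 0.1, 0.3]
grip_width: 12.9
13.1 F [ 0.23  0.11 -0.51] sd [0.43 0.42 0.44] M [0.036 0.228 0.013] P [580.54  27.96 166.1 ]
time: 13.6
tool_pos: [580.6, 28.0, 164.2]
tcp_rot: [-3.138, -0.283, -0.025]
contact_force: [-0.7, 0.2, 1.6]
grip_width: 12.9
14.0 F [-0.55 -0.08  1.12] sd [0.35 0.68 0.48] M [ 0.04   0.147 -0.001] P [580.6   27.96 164.11]
time: 14.5
tool_pos: [580.6, 27.9, 162.1]
tcp_rot: [-3.138, -0.282, -0.025]
contact_force: [-0.3, 0.0, 2.3]
grip_width: 12.9
14.9 F [-0.41  0.1   1.51] sd [0.7  0.34 0.49] M [0.037 0.11  0.017] P [580.58  27.96 162.08]
```

Contact felt: the force rose by 1.7 N and then 2.1 N over baseline, so the plate is about 3.3 mm down. I'll go 1.5 mm further, which should give about 5 mm.

```bash
python3 -m handwheel '[[[0,0,-0.8],[0,0,0]],[[0,0,-0.7],[0,0,0]],[[0,0,0],[0,0,0]],[[0,0,0],[0,0,0]]]';python3 f.py 12
```

```text
time: 15.4
tool_pos: [580.6, 28.0, 160.6]
tcp_rot: [-3.138, -0.282, -0.025]
contact_force: [-0.6, -0.0, 2.8]
grip_width: 13.0
16.0 F [-0.89 -0.11  2.29] sd [0.47 0.67 0.52] M [ 0.028  0.089 -0.02 ] P [580.56  27.96 160.56]
```

Force is 2.84 N over baseline, so the plate is about 4.6 mm down: within 3–7 mm and short of the stop. I'll draw the brush out along its axis now.

```bash
python3 -m handwheel '[[[0,0,3],[0,0,0]],[[0,0,3],[0,0,0]],[[-8,0.1,11],[0,0,0]],[[-11,0.2,15],[0,0,0]],[[-11,0.2,15],[0,0,0]],[[-11,0.2,15],[0,0,0]],[[-11,0.2,15],[0,0,0]],[[-11,0.2,15],[0,0,0]],[[-11,0.2,15],[0,0,0]],[[-12,0.2,16],[0,0,0]],[[-10,0,14],[0,0,0]],[[0,0,0],[0,0,0]]]'
python3 -m handwheel '[[[0,-10,10],[0,0.126,0]],[[0,-15,10],[0,0.126,0]],[[0,-15,0],[0,0.126,0]],[[0,-15,0],[0,0.126,0]],[[0,-15,0],[0.016,0.129,0]],[[0,-15,0],[0,0,0.125]],[[5,-20,0],[0,0,0.125]],[[10,-20,0],[0,0,0.125]],[[10,-20,0],[0,0,0.125]],[[10,-20,0],[0,0,0.125]],[[10,-15,0],[0,0,0]],[[0,0,0],[0,0,0]]]'
python3 -c "
from h import *
o=get_obs();print(o['joint_positions'].round(2))"
```

```text
time: 17.5
tool_pos: [484.5, 29.5, 299.0]
tcp_rot: [-3.138, -0.285, -0.025]
contact_force: [0.4, 0.4, 0.2]
grip_width: 12.6
time: 19.0
tool_pos: [529.9, -151.2, 316.2]
tcp_rot: [-3.136, 0.352, 0.603]
contact_force: [-0.1, 0.2, -1.2]
grip_width: 13.2
[-0.28  0.5   1.14 -0.27  1.73  0.68]
```

```bash
python3 -m handwheel '[[[3,-12,0],[0,0,0]],[[6,-22,0],[0,0,0]],[[6,-24,0],[0,0,0]],[[7,-24,0],[0,0,0]],[[7,-24,0],[0,0,0]],[[7,-24,-2],[0,0,0]],[[6,-24,-2],[0,0,0]],[[4.5,-18,-2],[0,0,0]],[[2,-10.7,-2],[0,0,0]],[[0,0,0],[0,0,0]],[[0,0,0],[0,0,0]]]'
python3 - <<'E'
from h import *
import pickle
out=[];o=get_obs();print(o["tool_pos"],o["tcp_rot"])
for n in("scene","side"):
    c=capture(n); pickle.dump(c,open(n+"3.pkl","wb")); u,v=map(int,proj(c,[578,-334,150])); print(n,u,v)
    out.append(cv2.resize(c["img"][v-45:v+45,u-32:u+32,::-1],None,fx=6.2,fy=6.2,interpolation=cv2.INTER_CUBIC))
cv2.imwrite("pics/tube.png",np.hstack(out))
E
```

```text
time: 20.38
tool_pos: [578.0, -332.8, 309.7]
tcp_rot: [-3.137, 0.351, 0.604]
contact_force: [-0.2, -0.2, -0.2]
grip_width: 12.9
[ 578.04115836 -332.83924963  309.71081613] [-3.13695494  0.35075624  0.60434277]
scene 137 169
side 253 137
```

View pics/tube.png

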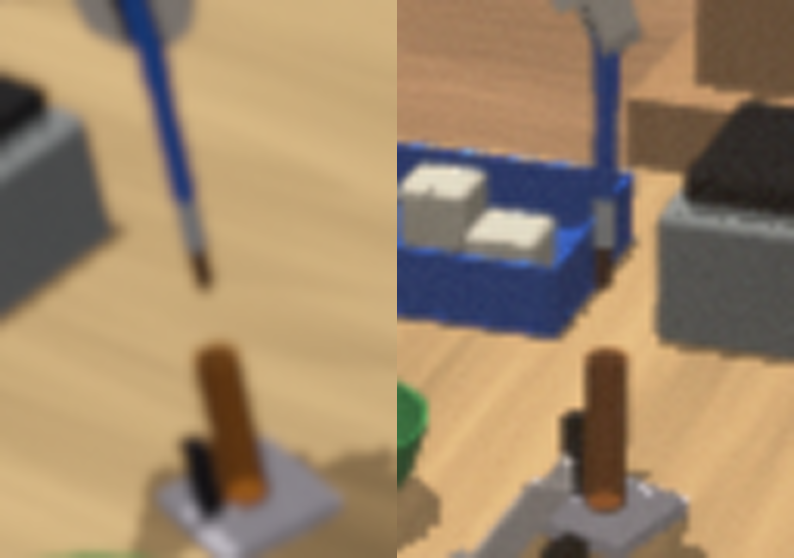

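Tip at (206,288) on the left and (603,287) on the right. Tube mouth at (217,354) and (606,356). Brush points higher up are at (150,85) and (606,80).

```bash
cat > t3.py <<'E'
from h import *
import pickle
s=pickle.load(open("scene3.pkl","rb"));d=pickle.load(open("side3.pkl","rb"))
S=lambda u,v:(s,(105+u/6.2-.4,124+v/6.2-.4)); D=lambda u,v:(d,(221+(u-397)/6.2-.4,92+v/6.2-.4))
for n,a,b in [("tip",(206,288),(603,287)),("mouth",(217,354),(606,356)),("base",(247,491),(605,503)),("ferrule/blue",(184,200),(605,197))]:
    X,e=tri(*S(*a),*D(*b)); print(n,X.round(1),round(e,1))
# brush upper line: intersect planes
def pl(c,p,q): 
    o,a=ray(c,*p);_,b=ray(c,*q); return np.cross(a,b)/np.linalg.norm(np.cross(a,b))
for nm,l in [("brush",((150,85),(205,283),(606,80),(603,283))),("tube",((217,354),(247,491),(606,356),(605,503)))]:
    n1=pl(s,S(*l[0])[1],S(*l[1])[1]);n2=pl(d,D(*l[2])[1],D(*l[3])[1]); k=np.cross(n1,n2);k/=np.linalg.norm(k)*np.sign(k[2]); print(nm,"axis",k.round(3))
E
python3 t3.py; python3 wl.py w4 tube_free
```

```text
tip [ 576.3 -334.4  147.3] 0.3
mouth [ 575.4 -338.3  103.8] 0.1
base [ 575.3 -339.6   10. ] 1.2
ferrule/blue [ 576.3 -335.7  199.5] 1.2
brush axis [ 0.008 -0.046  0.999]
tube axis [-0.001  0.011  1.   ]
20.525 [ 578.2 -332.6  310. ] [-3.137  0.351  0.605] [-0.5   0.71  0.78 -0.32  1.8   0.42] 297.3186396354542 258.0982025215357 193.56303252841846
tube_free 0.65 [ 583. -334.   14.] [261.  89.]
```

```bash
python3 -m handwheel '[[[-0.5,-2,0],[0,0,0]],[[-0.5,-2,-5],[0,0,0]],[[0,0,-10],[0,0,0]],[[0,0,-10],[0,0,0]],[[0,0,-7],[0,0,0]],[[0,0,0],[0,0,0]],[[0,0,0],[0,0,0]]]'
python3 - <<'E'
from h import *
import pickle
out=[];o=get_obs();print(o["tool_pos"],o["tcp_rot"])
for n in("scene","side","wrist"):
    c=capture(n); pickle.dump(c,open(n+"4.pkl","wb")); u,v=map(int,proj(c,[577,-337,115],n=="wrist")); print(n,u,v,c["cx"])
    a=c["img"][max(v-20,0):v+25,u-15:u+15] if n!="wrist" else c["img"][max(v-40,0):v+50,u-30:u+30]
    out.append(cv2.resize(a[:,:,::-1],(260,390),interpolation=cv2.INTER_CUBIC))
cv2.imwrite("pics/tube2.png",np.hstack(out))
E
```

```text
time: 21.45
tool_pos: [577.1, -337.3, 277.9]
tcp_rot: [-3.138, 0.351, 0.604]
contact_force: [-0.8, 0.4, -0.6]
grip_width: 13.1
[ 577.13961312 -337.28969418  277.85640119] [-3.13760276  0.35075931  0.60379222]
scene 138 178 250.55768085865623
side 253 146 249.619690573326
wrist 257 129 258.0982025215357
```

View pics/tube2.png

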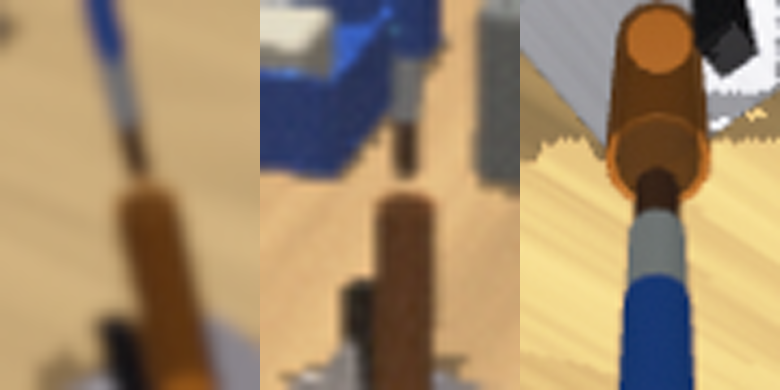

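The tip is centred over the mouth in all three views; in the wrist crop it is at (658,175), just above the mouth ring at (658,158). Lowering.

```bash
python3 -m handwheel '[[[0,0,-5],[0,0,0]],[[0,0,-7],[0,0,0]],[[0,0,-7],[0,0,0]],[[0,0,-7],[0,0,0]],[[0,0,0],[0,0,0]],[[0,0,0],[0,0,0]]]';python3 f.py 5
```

```text
time: 22.35
tool_pos: [577.1, -337.3, 251.7]
tcp_rot: [-3.137, 0.351, 0.604]
contact_force: [0.1, 0.0, -0.7]
grip_width: 12.9
22.6 F [ 0.15 -0.59 -0.78] sd [0.35 0.3  0.23] M [ 0.118 -0.214  0.007] P [ 577.14 -337.29  251.87]
```

```bash
python3 -m handwheel '[[[0,0,-5],[0,0,0]],[[0,0,-7],[0,0,0]],[[0,0,-7],[0,0,0]],[[0,0,-7],[0,0,0]],[[0,0,-6],[0,0,0]],[[0,0,0],[0,0,0]],[[0,0,0],[0,0,0]]]';python3 f.py 5;python3 -m handwheel '[[[0,0,-5],[0,0,0]],[[0,0,-7],[0,0,0]],[[0,0,-7],[0,0,0]],[[0,0,-7],[0,0,0]],[[0,0,-6],[0,0,0]],[[0,0,0],[0,0,0]],[[0,0,0],[0,0,0]]]';python3 f.py 5
```

```text
time: 23.48
tool_pos: [577.1, -337.3, 219.8]
tcp_rot: [-3.137, 0.351, 0.604]
contact_force: [0.5, -0.1, -0.9]
grip_width: 13.1
23.73 F [-0.16  0.1  -0.59] sd [0.5  0.41 0.48] M [ 0.123 -0.224 -0.027] P [ 577.15 -337.3   219.9 ]
time: 24.6
tool_pos: [577.2, -337.3, 187.8]
tcp_rot: [-3.138, 0.351, 0.604]
contact_force: [0.1, -0.3, -1.1]
grip_width: 12.7
24.85 F [-0.06 -0.19 -0.93] sd [0.14 0.32 0.3 ] M [ 0.114 -0.214 -0.005] P [ 577.17 -337.31  187.89]
```

```bash
python3 -m handwheel '[[[0,0,-3],[0,0,0]],[[0,0,-3],[0,0,0]],[[0,0,-2],[0,0,0]],[[0,0,0],[0,0,0]],[[0,0,0],[0,0,0]]]';python3 f.py 4;python3 -m handwheel '[[[0,0,-1],[0,0,0]],[[0,0,-1],[0,0,0]],[[0,0,0],[0,0,0]],[[0,0,0],[0,0,0]]]';python3 f.py 4
```

```text
time: 25.48
tool_pos: [577.1, -337.3, 179.6]
tcp_rot: [-3.137, 0.351, 0.604]
contact_force: [-0.3, 0.3, -0.5]
grip_width: 12.8
25.68 F [-0.16  0.02 -0.76] sd [0.11 0.63 0.3 ] M [ 0.11  -0.203  0.   ] P [ 577.09 -337.26  179.65]
time: 26.18
tool_pos: [577.0, -337.3, 177.5]
tcp_rot: [-3.137, 0.351, 0.604]
contact_force: [-0.2, 1.3, -0.0]
grip_width: 12.8
26.38 F [-0.16 -0.1  -0.39] sd [0.48 0.35 0.45] M [ 0.129 -0.185  0.028] P [ 577.06 -337.26  177.57]
```

```bash
python3 -m handwheel '[[[0,0,-1],[0,0,0]],[[0,0,-1],[0,0,0]],[[0,0,0],[0,0,0]],[[0,0,0],[0,0,0]]]';python3 f.py 4
```

```text
time: 26.88
tool_pos: [577.1, -337.2, 175.5]
tcp_rot: [-3.137, 0.351, 0.604]
contact_force: [-0.0, 0.5, -0.7]
grip_width: 12.8
27.07 F [-0.48  0.22 -0.94] sd [0.28 0.28 0.29] M [ 0.129 -0.213  0.019] P [ 577.06 -337.25  175.57]
```

```bash
python3 -m handwheel '[[[0,0,-1],[0,0,0]],[[0,0,-0.5],[0,0,0]],[[0,0,0],[0,0,0]],[[0,0,0],[0,0,0]]]';python3 f.py 4; python3 -m handwheel '[[[0,0,-0.5],[0,0,0]],[[0,0,-0.5],[0,0,0]],[[0,0,0],[0,0,0]],[[0,0,0],[0,0,0]]]';python3 f.py 4
```

```text
time: 27.58
tool_pos: [577.1, -337.3, 174.4]
tcp_rot: [-3.138, 0.351, 0.604]
contact_force: [-0.2, 0.6, 3.4]
grip_width: 12.6
27.77 F [0.14 0.68 3.11] sd [0.44 0.15 0.39] M [ 0.123  0.002 -0.021] P [ 577.1  -337.31  174.37]
time: 28.28
tool_pos: [577.1, -337.4, 174.1]
tcp_rot: [-3.138, 0.351, 0.604]
contact_force: [-0.5, 0.6, 7.9]
grip_width: 12.6
28.48 F [-0.65  0.76  7.95] sd [0.48 0.7  0.15] M [ 0.22   0.346 -0.048] P [ 577.15 -337.34  174.15]
```

The bottom is reached: contact came at TCP z ≈ 174.7, which puts the tip at about 13 mm as expected. I'll ease off the pressure, open, and back out along the tool.

```bash
python3 -m handwheel '[[[0,0,0.8],[0,0,0]],[[0,0,0],[0,0,0]],[[0,0,0],[0,0,0]]]'; python3 -m handwheel '[[[0,0,0],[0,0,0]],[[0,0,0],[0,0,0]],[[0,0,0],[0,0,0]],[[0,0,0],[0,0,0]],[[0,0,0],[0,0,0]],[[0,0,0],[0,0,0]],[[0,0,0],[0,0,0]],[[0,0,0],[0,0,0]],[[0,0,0],[0,0,0]],[[0,0,0],[0,0,0]]]' 0
python3 -m handwheel '[[[2.8,2,9.4],[0,0,0]],[[4.2,3,14],[0,0,0]],[[4.2,3,14],[0,0,0]],[[4.2,3,14],[0,0,0]],[[5.7,4,19],[0,0,0]],[[5.7,4,19],[0,0,0]],[[5.7,4,19],[0,0,0]],[[0,0,10],[0,0,0]],[[0,0,0],[0,0,0]],[[0,0,0],[0,0,0]]]'
python3 - <<'E'
from h import *
import pickle
out=[];o=get_obs();print(o["time"],o["tool_pos"],o["contact_force"])
for n in("scene","side","wrist"):
    c=capture(n); u,v=map(int,proj(c,[577,-337,130],n=="wrist")); print(n,u,v)
    a=c["img"][max(v-45,0):v+45,max(u-30,0):u+30] 
    if n=="wrist": a=c["img"][max(v-60,0):v+60,u-40:u+40]
    out.append(cv2.resize(a[:,:,::-1],(260,390),interpolation=cv2.INTER_CUBIC))
cv2.imwrite("pics/end.png",np.hstack(out))
E
```

```text
time: 28.85
tool_pos: [577.1, -337.3, 174.3]
tcp_rot: [-3.138, 0.351, 0.604]
contact_force: [-1.0, 0.3, 5.3]
grip_width: 12.4
time: 30.1
tool_pos: [577.0, -337.2, 173.8]
tcp_rot: [-3.137, 0.351, 0.604]
contact_force: [-0.1, 0.2, -0.2]
grip_width: 91.6
time: 31.35
tool_pos: [609.2, -314.3, 291.4]
tcp_rot: [-3.136, 0.352, 0.604]
contact_force: [-1.3, -0.2, 0.3]
grip_width: 91.5
31.35 [ 609.2009449  -314.30924745  291.43724243] [-1.25032439 -0.18452025  0.33553662]
scene 138 174
side 253 142
wrist 258 165
```

View pics/end.png

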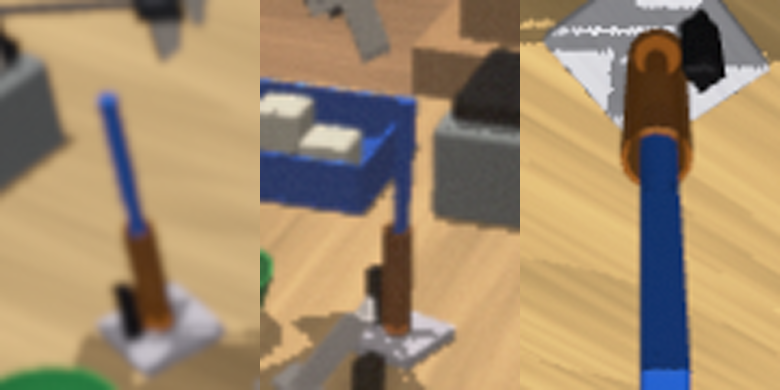

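The brush stands in the amber tube with its tip down at the bottom, and the gripper is open and clear above it. Handing in.

```bash
python3 -c "
from h import *
print(bot.close_job())"
```

```text
the job is handed in; nothing more can be done
None
```

The whole job was carried out in the order asked, and it was handed in at about 31.5 s. No verdict was reported.

- **Dip:** I took the brush from its rest and reached in at about 36° under the clear guard. The tip met the plate, and I pressed until the force was 2.8 N over baseline. By the spring rate that is about 4.6 mm of travel; the arm's own travel after contact gave about 5 mm. Both are inside the 3–7 mm wanted and short of the 9 mm stop.
- **Placing:** After drawing the brush out, I lowered it into the empty amber tube without touching the wall. The tip met the bottom at the expected 13 mm and I pressed with about 8 N at most. I then eased off, opened the gripper and backed away along the tool.
- **Last checks:** All three cameras show the brush standing in the tube with the gripper open and clear, and the wrist force is back to noise. I felt no force that would suggest knocking anything.
- **Disagreements:** The scene and side cameras put the tube 2–5 mm away from where the wrist camera had put it. I went by the offset between brush tip and tube, measured in the scene and side pictures, and it held. Plate travel was judged by force and arm motion only, not seen directly. After the release I did not take another picture of the other objects.

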